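Lock a cam clamp with a T-handled hex key

TASK

Clamp the V-block in the cam fixture: take the big T-handled hex key from its wooden stand, feel it into the hex socket hidden at the bottom of the guide bush (press lightly and turn until it drops fully in), and turn it clockwise until the cam comes to its stop and the jaw holds the block tight. Then draw the key out and stand it back in its stand, leaving the fixture clamped. Never lean hard on the key or force the screw past its stop, and leave the other tools where they lie.

Things in the scene. Friction and masses are not known exactly. Their poses are not given: they have to be found in the camera images.
- fixture: steel base plate 96 x 206 x 16 mm, bolted down; place and heading vary. Origin: under the plate. Its y runs along the plate from the green cam housing (64 x 64 mm, top 52 mm above the bench) past the sliding jaw and the V-block to the fixed stop at +y; z up. A round steel guide bush stands 8 mm proud of the housing; nothing is higher than 60 mm.
- bore (a point): centre of the guide bush's mouth, 60 mm above the bench, at y = -52 mm in the fixture's frame. The mouth is a funnel, 35 mm wide at the top, narrowing over 8 mm of depth to a straight bore of 26.2 mm that leads down to the face of the cam spindle, 24 mm below this point.
- socket_face (a point): centre of the cam spindle's face deep in the bush, 36 mm above the bench, with a hex socket 22.8 mm across flats, 14 mm deep. How the hexagon stands is unknown. The key fits once in every 60 degrees, within about 4 degrees: pressed with 5 to 10 N and turned slowly, either way, it drops in; if it sticks part-way, turn it back a little. Rubbing alone does not turn the spindle (drag 0.2 N m).
- jaw: sprung steel pad, 62 x 6 x 24 mm, on the sliding jaw; origin at bench level under the middle of its gripping face. Turning the spindle clockwise (seen from above) drives it along the fixture's +y, up to 10 mm. From its start the spindle turns clockwise by 0.65 to 1.7 rad to a hard stop: there the turning moment jumps up, the pad is tight on the block, and all stays where it is left.
- v_block_center (a point): steel V-block, 60 x 48 x 30 mm, 0.4 kg; its centre. It sits on the fixture's base plate (top 16 mm above the bench) between jaw and fixed stop, its long side along the fixture's x, with up to 8 mm of play.
- key_handle (a point): centre of the blue T-handle of the hex key: a bar 100 mm long (along its y), 27 mm thick (along its x) and 26 mm high, with parallel sides. The key's z axis points up when the shank points down. Grip the bar across its 27 mm thickness, fingers straddling it at the middle. The key weighs about 0.42 kg.
- key_tip (a point): lower end of the key's hexagonal steel shank, on its axis, 113 mm below the handle's centre. The shank is 22 mm across flats (25.4 mm over the corners) and 100 mm long below the handle; two of its corners point along the key's x.
- stand_hole (a point): centre of the mouth of the round hole in the wooden key stand (a fixed block 72 x 72 x 50 mm), 50 mm above the bench. The hole is 28 mm wide, with a sharp rim, and 42 mm deep. The key stands in it upright, its tip on the floor of the hole.
- wrench_13: open wrench, 155 mm, lying loose on the bench; leave it alone. Origin: centre of its underside.
- screwdriver: red-handled screwdriver, 211 mm, lying loose; leave it alone. Origin: centre of its underside.
- cold_chisel: cold chisel, 148 mm, lying loose; leave it alone. Origin: centre of its underside.
- ball_hammer: ball-peen hammer, 269 mm, lying loose; leave it alone. Origin: centre of its underside.
There are look-alikes about, which are no part of the job. There is more than one size of the part that bears key_handle; the job needs the smaller. What is shaped like the part that bears v_block_center but green is not meant.

How it is judged:
On the way, in this order (a step that is already met when the one before it is completed fails the run):
1. the key is fully home in the hidden socket (z of key_tip in the frame of bore below -0.033 m and horizontal distance between key_tip and bore below 0.004 m), for 0.1 s.
2. with the key still home, the jaw presses the V-block tight (z of key_tip in the frame of bore below -0.033 m and contact force between jaw and v_block above 8 N), for 0.1 s.
At the end, for the whole second after the job is handed in: The jaw presses the V-block with more than 8 N, the block upright on the plate (within 3.4 degrees); the key is back in its stand, its tip more than 36 mm below the mouth of the hole and within 6 mm of its axis, within 8.6 degrees of upright, at rest (contact force between jaw and v_block above 8 N and angle between v_block_center's own z axis and vertical below 0.06 rad and z of key_tip in the frame of stand_hole below -0.036 m and horizontal distance between key_tip and stand_hole below 0.006 m and angle between key_tip's own z axis and vertical below 0.15 rad and linear speed of key below 0.02 m/s); the robot touches nothing.
It fails at once if the key is pressed hard on the fixture (more than 30 N) before it has begun to drop into the socket (contact force between key and fixture above 30 N and z of key_tip in the frame of bore above -0.0255 m).
It fails at once if the key is driven in by force (contact forces above 90 N while it is only part-way in the socket) (contact force between key and fixture above 90 N and z of key_tip in the frame of bore above -0.033 m).
It fails at once if the seated key is forced past the stop (contact forces above 300 N) (contact force between key and fixture above 300 N).
It fails at once if another tool is shifted by more than 20 mm (distance of any of wrench_13, screwdriver, cold_chisel, ball_hammer from where it was at the start of the episode above 0.02 m).
It also fails if it takes over 72 s, if anything falls off the work surface, if the arm or the gripper's body presses on something with over 40 N, if the wrist force passes 120 N, or if a joint passes its speed limit or range.

ROBOT

A 7-joint arm with a two-finger parallel gripper is mounted at the origin on a cart in front of the work surface, level with it; the furniture and walls round the work are solid. World frame = base frame: x ahead of the robot, y to its left, z up, the work surface at z = 0. Lengths are in m, angles in rad, forces in N, time in s.
With the tool pointing down it reaches from about 0.4 to 0.85 m from the base axis. Payload 4.5 kg.
Tool frame: the origin (TCP) lies midway between the tips of the shut fingers; the grasp point (between the pads) lies 19 mm behind it; z points along the fingers, y is the direction in which the jaws open and shut (so a half turn about z gives the same grasp; the last joint's range is limited). The gripper opens to 88 mm and grips with 3 to 60 N. Pads are 18 mm wide; open, the fingers measure 123 mm over their backs; the gripper's body (75 mm by 187 mm) begins 45 mm behind the grasp point.
Start: joints at [-1.275, 0.689, -0.195, 1.565, 0.157, 0.902, -0.215], TCP at [0.162, 0.604, 0.239] pointing down, gripper open.
Joint ranges: [-3.01, 3.01], [-0.46, 2.08], [-1.47, 1.51], [0.13, 2.56], [-1, 4.14], [0.04, 2.09], [-2.66, 2.66]. Speed limits (rad/s): [2.57, 2.57, 3.14, 3.14, 3.14, 3.14, 3.14].

INTERFACE

Orientations are given as a unit quaternion [x, y, z, w].
In Python, from plant import get_state, snapshot, finish_job, find_in gives the robot as it stands.
- The arm moves only by the shell command python3 -m creep 'ROWS' [OPENING] [FORCE]. ROWS is JSON, one flat list of numbers, 6 for each row, row after row: the shift along the tool's x, y, z in mm, then the turn, a rotation vector about the tool's x, y, z in degrees. In form: [tx, ty, tz, wx, wy, wz, tx, ty, tz, wx, wy, wz, ...]. A call has 1 to 5 rows; each row shifts and turns the pose as measured when the row begins, along the tool's axes as they then stand; what a row does not reach is not made up. A row lasts 1/12 s, in which the tool goes at most 41.7 mm and 7.16 degrees, less where a joint would pass 70% of its speed; a pose out of reach is approached as far as the arm can. A call is refused whole if a number of a shift passes 41.7 or a number of a turn 7.16, either way. A call with a gripper value outside its range is refused whole. OPENING is the finger opening in mm, from 0 to 88.1, set as the call begins (- or left out, the last holds). The fingers move at their own pace and stop on an object; FORCE is the grip in N (left out, the last holds). Time passes only in rows, so rows that do not move let the fingers close. It gives the time, the measured TCP pose, the force and the opening at its end, in the units of the state.
- get_state(): the state, without advancing time (a new reading comes with each control period).
- snapshot(name): name is "scene" or "top" or "wrist"; returns a dict with "color" (400x640x3 uint8, red, green, blue), "intrinsics" (3x3 intrinsics, pixels), "dist_coeffs" ([k1, k2, p1, p2, k3] as OpenCV has them; the pictures are not rectified), "extrinsics" (4x4, takes a point from world to camera coordinates). Camera axes: x right, y down, z forward; pixel columns grow to the right and rows downward; lengths in m; the calibration is good to about 2 mm. A picture is of the moment at which its call begins. There is no depth.
- finish_job(): hands the job in, once; it reports no verdict.
Trained networks look in the newest picture that a camera, given by its name, has taken for a name from the list of things; names that differ only in an ending like _2 or _b are one class to them, and where a whole thing is asked for, a point or a joint stands for the part that bears it (a point fixed in the world has none). Each returns a list of dicts, best first, with "score" (0 to 1); they miss things now and then, are a little off and sometimes report something else, mostly with a low value. They report only what shows in the picture. A call takes as long as a camera call. They do not tell look-alikes from the thing itself.
- find_in(thing, camera): "xy" ([column, row] in pixels, amid what is visible of it).
The state is a dict: "clock": time; "q": joint angles; "qd": joint speeds; "joint_torque": joint torques, N m; "tool_pos": TCP position; "eef_rot": TCP orientation; "contact_force": force on the tool from outside, world axes, zero at the start; "moment": the same for the moment, N m; "opening": opening from 0.0 (shut) to 1.0 (fully open).
Only numpy, scipy, OpenCV 4.12 (cv2) and the standard library are available. Lean on these libraries where they do the work, as an engineer would, in place of code of your own. Each camera call takes 0.05 s, during which the arm holds its last target.

## Working session

There is one attempt and no reset: what is moved stays moved. The work goes in short steps, Python scripts to look and compute and a shell command to move; the robot and the scene stay as the last step left them, time stands still between calls to the robot, and variables do not carry over. Pictures are saved under pics/ and viewed, and the job is handed in when it is done.

```bash
ls; mkdir -p pics; cat > h.py <<'E'
import numpy as np, cv2
from plant import get_state, snapshot, finish_job, find_in
from scipy.spatial.transform import Rotation as R
def ray(s,px):
    K=np.array(s["intrinsics"],float);D=np.array(s["dist_coeffs"],float);E=np.array(s["extrinsics"],float)
    u=cv2.undistortPoints(np.array([[px]],float),K,D)[0,0]
    Rm=E[:3,:3];t=E[:3,3]
    return -Rm.T@t, Rm.T@np.array([u[0],u[1],1.])
def at_z(s,px,z):
    c,d=ray(s,px); return c+d*(z-c[2])/d[2]
def proj(s,P):
    E=np.array(s["extrinsics"],float)
    return cv2.projectPoints(np.array(P,float).reshape(-1,1,3),cv2.Rodrigues(E[:3,:3])[0],E[:3,3],np.array(s["intrinsics"],float),np.array(s["dist_coeffs"],float))[0][:,0]
def save(img,name): cv2.imwrite("pics/"+name+".png",np.ascontiguousarray(img[...,::-1]))
def crop(img,u,v,w,h,k): 
    u0=max(0,int(u-w/2));v0=max(0,int(v-h/2)); c=img[v0:v0+h,u0:u0+w]
    print("crop origin",u0,v0,"scale",k)
    return cv2.resize(c,None,fx=k,fy=k,interpolation=cv2.INTER_CUBIC)
E
python3 - <<'E'
from h import *
st=get_state()
print({k:np.round(v,3).tolist() for k,v in st.items()})
for c in ["scene","top","wrist"]:
    s=snapshot(c); save(s["color"],c+"0")
    np.savez("s_"+c+"0",**{k:np.array(v) for k,v in s.items()})
    print(c,np.round(ray(s,[320,200]),3).tolist())
    for t in ["key_handle","fixture","bore","stand_hole","v_block_center","jaw","wrench_13","screwdriver","cold_chisel","ball_hammer"]:
        print(t,[(np.round(r["xy"]).tolist(),round(r["score"],2)) for r in find_in(t,c)][:4])
E
```

```text
pics
{'clock': 0.0, 'q': [-1.275, 0.69, -0.195, 1.566, 0.157, 0.903, -0.215], 'qd': [-0.0, 0.001, 0.001, 0.001, -0.0, -0.001, -0.001], 'joint_torque': [-0.001, -52.755, -1.267, -15.343, -0.053, 0.006, 0.0], 'tool_pos': [0.162, 0.603, 0.238], 'eef_rot': [0.13, 0.991, -0.001, -0.0], 'contact_force': [0.776, 0.694, -0.316], 'moment': [0.001, -0.067, 0.037], 'opening': 1.002}
scene [[-0.522, -0.529, 1.043], [0.702, 0.333, -0.63]]
key_handle [([272.0, 209.0], 0.84), ([287.0, 183.0], 0.46)]
fixture [([356.0, 223.0], 0.91)]
bore [([360.0, 220.0], 0.92)]
stand_hole [([287.0, 204.0], 0.85)]
v_block_center [([318.0, 240.0], 0.67), ([342.0, 208.0], 0.51)]
jaw []
wrench_13 [([227.0, 191.0], 0.41)]
screwdriver []
cold_chisel [([388.0, 269.0], 0.46), ([354.0, 221.0], 0.17)]
ball_hammer [([428.0, 227.0], 0.74), ([283.0, 182.0], 0.74)]
top [[0.434, -0.005, 1.398], [0.048, -0.018, -0.999]]
key_handle [([264.0, 180.0], 0.82), ([276.0, 243.0], 0.63)]
fixture [([361.0, 174.0], 0.91)]
bore [([363.0, 176.0], 0.73)]
stand_hole [([268.0, 191.0], 0.69)]
v_block_center [([344.0, 168.0], 0.77), ([338.0, 228.0], 0.72)]
jaw [([354.0, 170.0], 0.58)]
wrench_13 [([177.0, 203.0], 0.68), ([363.0, 175.0], 0.49), ([262.0, 182.0], 0.41)]
screwdriver [([180.0, 245.0], 0.85)]
cold_chisel [([431.0, 233.0], 0.77), ([363.0, 175.0], 0.19)]
ball_hammer [([444.0, 145.0], 0.94)]
wrist [[0.096, 0.622, 0.386], [0.246, -0.05, -0.968]]
key_handle []
fixture [([206.0, 371.0], 0.47)]
bore []
stand_hole []
v_block_center []
jaw []
wrench_13 []
screwdriver [([204.0, 371.0], 0.65)]
cold_chisel []
ball_hammer []
```

View pics/top0.png

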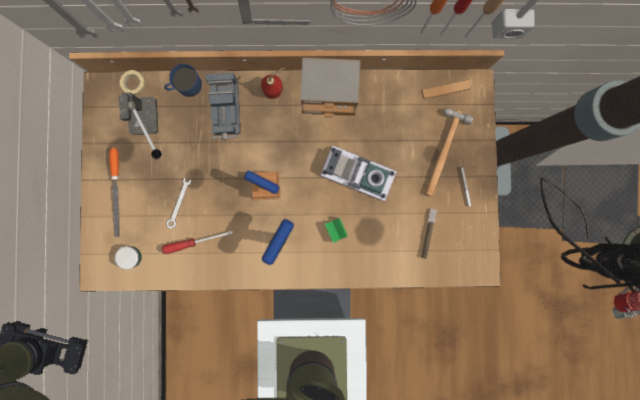

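View pics/scene0.png

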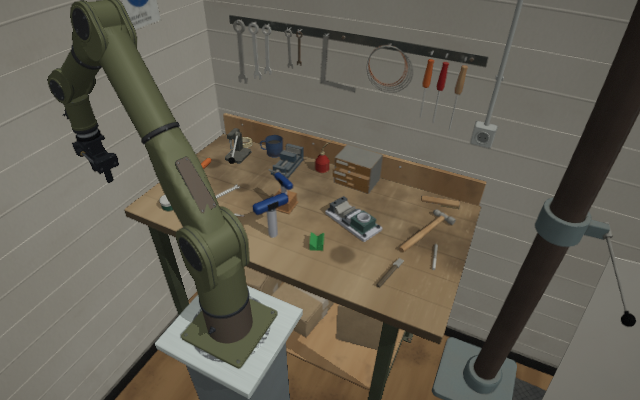

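View pics/wrist0.png

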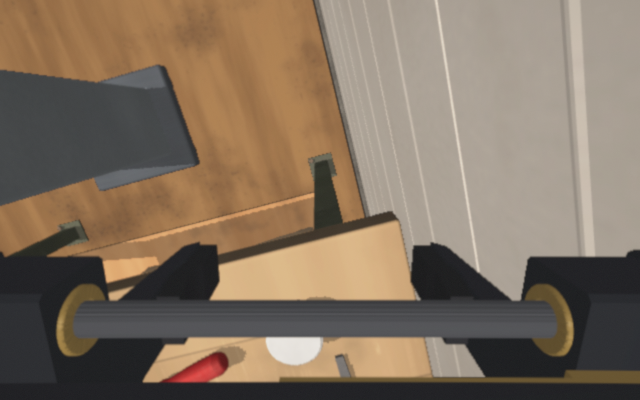

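```bash
python3 - <<'E'
from h import *
t=np.load("s_top0.npz"); s=np.load("s_scene0.npz")
a=crop(t["color"],270,210,100,130,4); b=crop(s["color"],280,205,100,130,4)
save(np.hstack([a,b]),"keys0")
save(crop(t["color"],360,172,100,75,8),"fix0")
save(crop(s["color"],354,218,100,75,8),"fixs0")
E
```

```text
crop origin 220 145 scale 4
crop origin 230 140 scale 4
crop origin 310 134 scale 8
crop origin 304 180 scale 8
```

View pics/keys0.png

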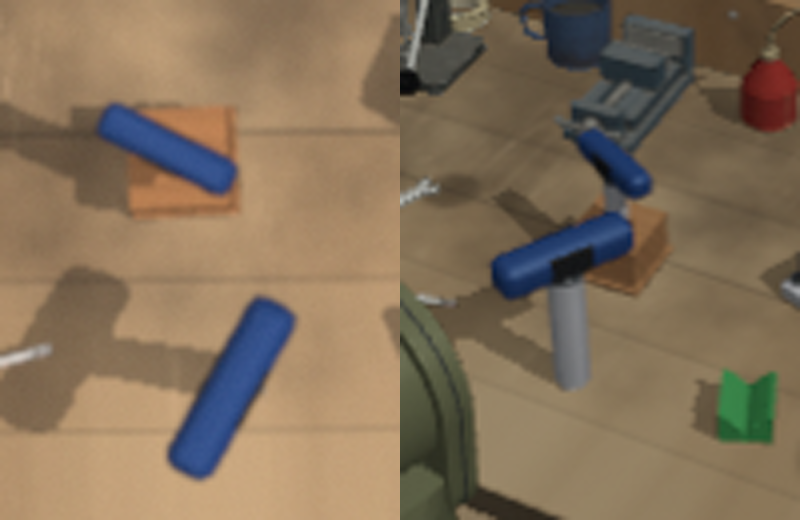

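View pics/fix0.png

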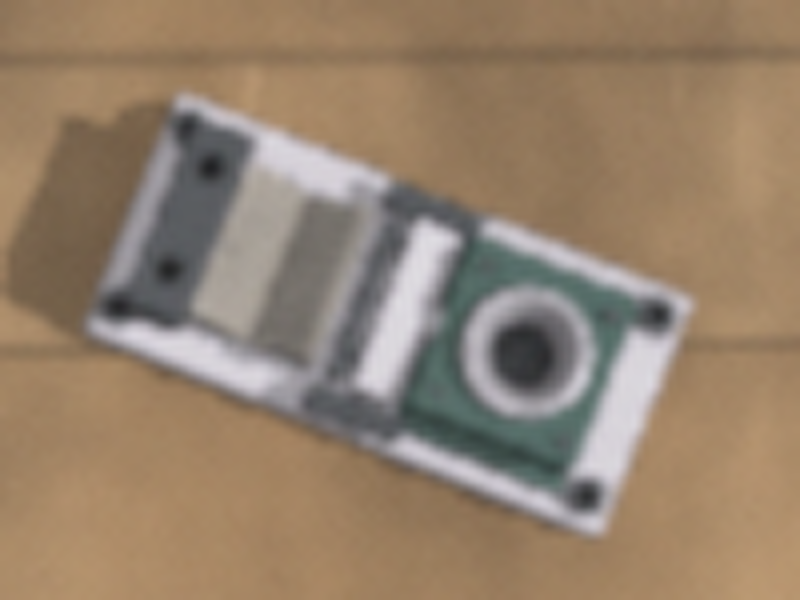

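View pics/fixs0.png

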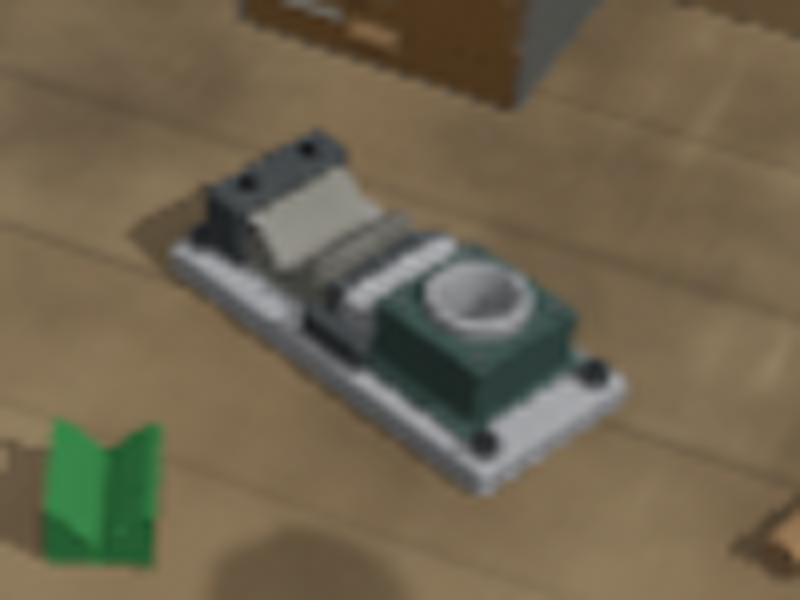

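```bash
python3 - <<'E'
from h import *
t=np.load("s_top0.npz"); s=np.load("s_scene0.npz")
def tri(a,b):
    (c1,d1),(c2,d2)=ray(t,a),ray(s,b)
    A=np.c_[d1,-d2]; x=np.linalg.lstsq(A,c2-c1,rcond=None)[0]
    p,q=c1+d1*x[0],c2+d2*x[1]; return np.round((p+q)/2,4),np.round(p-q,4)
print("bore",at_z(t,[376.1,178],.06).round(4),at_z(s,[363.75,217.25],.06).round(4),tri([376.1,178],[363.75,217.25]))
print("key top",at_z(t,[262,182],.134).round(4),tri([262,182],[283.75,180.75]))
print("bar ends",[at_z(t,p,.126).round(4) for p in ([220+110/4,145+118/4],[220+225/4,145+180/4])])
print("bigkey",at_z(t,[278,242],.15).round(4),at_z(t,[262,247],.15), tri([278,242],[230+165/4,140+255/4]))
c=[(128,108),(238,108),(235,212),(130,212)]
print("stand",at_z(t,[220+183/4,145+159/4],.05).round(4))
print("plate",[at_z(t,[310+x/8,134+y/8],.016).round(4) for x,y in ((180,95),(692,298),(602,532),(88,335))])
print("table",[at_z(t,p,0).round(3) for p in ((82,288),(497,288),(82,70),(430,230),(444,145),(178,203),(180,245))])
E
```

```text
bore [ 0.5598 -0.1907  0.06  ] [ 0.5569 -0.192   0.06  ] (array([ 0.5601, -0.1911,  0.0571]), array([ 0.    , -0.0001,  0.    ]))
key top [0.5451 0.1277 0.134 ] (array([0.5465, 0.1287, 0.1206]), array([-0.0005,  0.0008,  0.    ]))
bar ends [array([0.5667, 0.1678, 0.126 ]), array([0.5237, 0.0901, 0.126 ])]
bigkey [0.3842 0.0846 0.15  ] [0.37149569 0.12687876 0.15      ] (array([0.3846, 0.0839, 0.1455]), array([-0.0012,  0.002 ,  0.0002]))
stand [0.5444 0.1258 0.05  ]
plate [array([ 0.6608, -0.069 ,  0.016 ]), array([ 0.5834, -0.2577,  0.016 ]), array([ 0.4971, -0.2227,  0.016 ]), array([ 0.5718, -0.0339,  0.016 ])]
table [array([0.249, 0.675, 0.   ]), array([ 0.234, -0.554,  0.   ]), array([0.903, 0.686, 0.   ]), array([ 0.408, -0.357,  0.   ]), array([ 0.663, -0.406,  0.   ]), array([0.497, 0.392, 0.   ]), array([0.372, 0.385, 0.   ])]
```

Look-alikes: there are two blue T-keys in the top view. The small one is in the wooden stand at (262,181), with a bar about 100 mm long. The bigger one stands free on the bench at (278,242). I choose the one in the stand. Two V-blocks show: the steel one in the fixture at (344,168) is the one meant, and the green one at (336,229) is not. The crop confirms the key choice.

```bash
cat >> h.py <<'E'
def goto(P,heading_deg=None,tooly=True):
    st=get_state(); r=R.from_quat(st["eef_rot"]); M=r.as_matrix(); p=np.array(st["tool_pos"])
    d=M.T@(np.array(P)-p)*1000
    print("clock",round(st["clock"],2),"tcp",p.round(4).tolist(),"F",np.round(st["contact_force"],1).tolist(),"M",np.round(st["moment"],2).tolist(),"q7",round(st["q"][6],2),"open",round(st["opening"],3))
    hy=np.degrees(np.arctan2(M[1,1],M[0,1])); print("tooly heading",round(hy,1),"tilt",np.round(np.degrees(np.arccos(-M[2,2])),2),"shift mm",d.round(1).tolist())
    if heading_deg is not None:
        t=np.radians(heading_deg); z=np.array([0,0,-1.]);y=np.array([np.cos(t),np.sin(t),0]);x=np.cross(y,z)
        Rt=np.c_[x,y,z]; print("turn deg",np.degrees(R.from_matrix(M.T@Rt).as_rotvec()).round(1).tolist())
E
python3 -m creep '[-33,-24,0,0,0,0,-33,-24,0,0,0,0,-33,-24,0,0,0,0,-33,-24,0,0,0,0,-33,-24,0,0,0,0]' 88 10
python3 -c "
from h import *
goto([.546,.128,.239],-29)"
```

```text
clock: 2.07
tool_pos: [0.284, 0.4511, 0.2371]
eef_rot: [0.12, 0.993, 0.005, -0.004]
contact_force: [-0.2, 1.2, 0.2]
opening: 0.999
clock 2.07 tcp [0.284, 0.4511, 0.2371] F [-0.2, 1.2, 0.2] M [-0.03, -0.04, 0.02] q7 0.06 open 0.999
tooly heading 76.2 tilt 0.76 shift mm [-331.5, -251.2, -7.3]
turn deg [-0.1, -0.9, 105.2]
```

```bash

python3 -m creep '[-33,-25,0,0,0,0,-33,-25,0,0,0,0,-33,-25,0,0,0,0,-33,-25,0,0,0,0,-33,-25,0,0,0,0]' >/dev/null
python3 -m creep '[-33,-25,-1,0,0,0,-33,-25,-1,0,0,0,-33,-25,0,0,0,0,-33,-25,0,0,0,0,-33,-25,0,0,0,0]' >/dev/null
python3 -c "
from h import *
goto([.546,.128,.239],-29)"
```

```text
clock 2.9 tcp [0.5458, 0.1259, 0.236] F [0.2, 0.2, -1.1] M [-0.0, -0.07, 0.04] q7 0.82 open 0.997
tooly heading 76.3 tilt 0.84 shift mm [0.4, 2.1, -3.0]
turn deg [0.3, -0.9, 105.3]
```

```bash

python3 -m creep '[0,0,0,0,0,7.1,0,0,0,0,0,7.1,0,0,0,0,0,7.1,0,0,0,0,0,7.1,0,0,0,0,0,7.1]' >/dev/null
python3 -m creep '[0,0,0,0,0,7.1,0,0,0,0,0,7.1,0,0,0,0,0,7.1,0,0,0,0,0,7.1,0,0,0,0,0,7.1]' >/dev/null
python3 -c "
from h import *
goto([.546,.128,.239],-29)"
```

```text
clock 3.73 tcp [0.5553, 0.1079, 0.236] F [-0.5, 0.3, 0.3] M [-0.05, 0.05, -0.06] q7 -0.11 open 1.002
tooly heading 4.4 tilt 0.63 shift mm [20.8, -7.8, -2.9]
turn deg [0.2, -0.6, 33.4]
```

```bash

python3 -m creep '[4,-1,0,0,0,7,4,-1,0,0,0,7,4,0,0,0,0,7,4,0,0,0,0,7,4,1,0,0,0,5.5]' >/dev/null
python3 - <<'E'
from h import *
goto([.546,.128,.239],-29)
s=snapshot("wrist"); save(s["color"],"w1"); np.savez("s_w1",**{k:np.array(v) for k,v in s.items()})
goto([.546,.128,.239],-29)
for t in ["key_handle","stand_hole"]: print(t,find_in(t,"wrist"))
t=snapshot("top"); save(crop(t["color"],270,210,160,120,5),"t1")
print(proj(s,[[.546,.128,.134],[.546,.128,.121]]))
E
```

```text
clock 4.15 tcp [0.5575, 0.1272, 0.2367] F [-1.9, 0.3, -0.0] M [-0.09, 0.13, -0.01] q7 -0.59 open 1.0
tooly heading -30.1 tilt 0.67 shift mm [-5.1, -10.4, -2.3]
turn deg [0.0, -0.7, -1.1]
clock 4.2 tcp [0.5583, 0.1284, 0.2367] F [0.5, 1.2, -0.0] M [-0.0, 0.02, 0.02] q7 -0.6 open 1.0
tooly heading -30.2 tilt 0.73 shift mm [-6.5, -10.4, -2.4]
turn deg [0.0, -0.7, -1.2]
key_handle [{'xy': [300.4, 205.3], 'score': 0.89}, {'xy': [198.9, 361.1], 'score': 0.79}]
stand_hole [{'xy': [322.4, 178.1], 'score': 0.56}]
crop origin 190 150 scale 5
[[302.0983999  211.77664835]
 [302.66740116 207.27564875]]
```

View pics/w1.png

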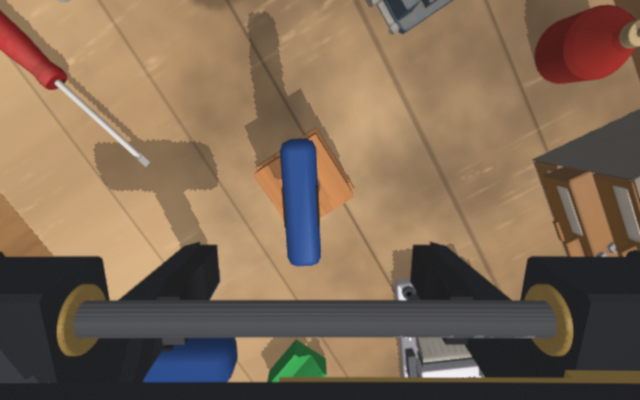

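View pics/t1.png

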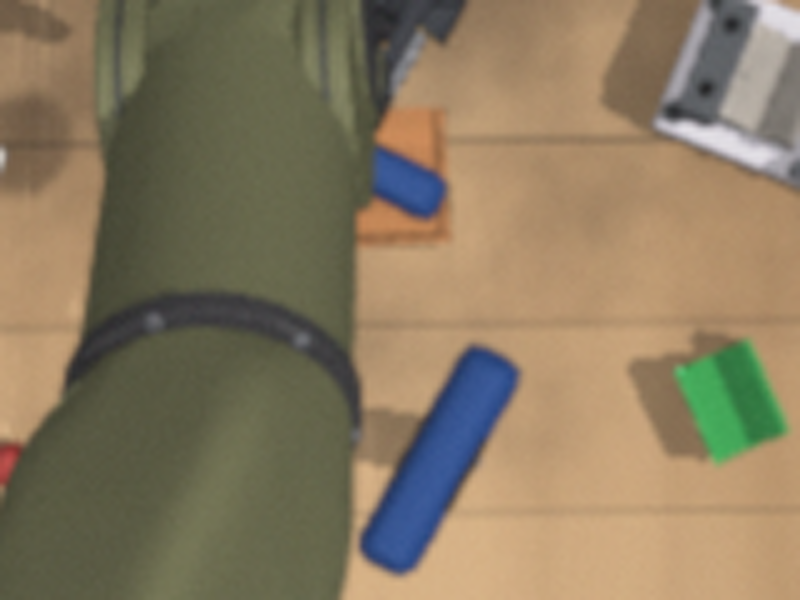

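```bash
python3 - <<'E'
from h import *
s=np.load("s_w1.npz"); im=s["color"].astype(int)
m=((im[...,2]>im[...,0]+50)&(im[...,2]>70)).astype(np.uint8); m[290:]=0
ys,xs=np.nonzero(m); print(len(xs),xs.min(),xs.max(),ys.min(),ys.max())
r=cv2.minAreaRect(np.c_[xs,ys].astype(np.float32)); b=cv2.boxPoints(r); print(r)
for z in (.121,.134):
    w=np.array([at_z(s,p,z)[:2] for p in b]); print(z,w.round(4).tolist(),"c",w.mean(0).round(4), [round(float(np.linalg.norm(w[i]-w[i-1])),4) for i in range(4)], [round(float(np.degrees(np.arctan2(*(w[i]-w[i-1])[::-1]))),1) for i in range(4)])
E
```

```text
3875 281 319 140 265
((301.3086853027344, 202.40359497070312), (124.95597839355469, 33.83458709716797), 85.78582763671875)
0.121 [[0.5572, 0.1806], [0.58, 0.1695], [0.536, 0.0786], [0.5109, 0.0906]] c [0.546  0.1298] [0.1011, 0.0253, 0.1009, 0.0278] [62.8, -25.9, -115.8, 154.5]
0.134 [[0.5588, 0.1808], [0.5804, 0.1703], [0.5387, 0.0839], [0.5148, 0.0952]] c [0.5482 0.1325] [0.0961, 0.0241, 0.0959, 0.0264] [62.8, -25.9, -115.8, 154.5]
```

The wrist view shows the small blue bar at (301,202), measuring 101 x 27 mm. Its centre is at (0.546, 0.129) and its heading is about 63.5 deg. Aligning over it next.

```bash

python3 -m creep '[-3,-5,0,0,-0.7,-3,-3,-5,0,0,0,-1,0,0,0,0,0,0,0,0,0,0,0,0,0,0,0,0,0,0]' >/dev/null
python3 - <<'E'
from h import *
goto([.546,.129,.104],-26.5)
E
```

```text
clock 4.77 tcp [0.545, 0.1241, 0.2368] F [-0.8, 0.7, -0.0] M [-0.07, 0.06, 0.03] q7 -0.54 open 0.999
tooly heading -25.2 tilt 0.06 shift mm [5.0, -1.2, 132.8]
turn deg [0.0, 0.1, 1.3]
```

```bash

python3 -m creep '[2.5,-0.6,20,0,0,1,2,0,20,0,0,0.3,0,0,20,0,0,0,0,0,10,0,0,0,0,0,0,0,0,0]' >/dev/null
python3 - <<'E'
from h import *
goto([.546,.129,.104],-26.5)
E
```

```text
clock 5.18 tcp [0.5498, 0.1277, 0.1662] F [-1.0, -0.9, -0.2] M [-0.08, 0.12, -0.05] q7 -0.53 open 0.997
tooly heading -26.7 tilt 0.42 shift mm [-0.8, -4.4, 62.2]
turn deg [0.3, -0.2, -0.2]
```

```bash

python3 -m creep '[0,-2,20,0.3,-0.2,0,0,-2,20,0,0,0,0,0,16,0,0,0,0,0,5,0,0,0,0,0,0,0,0,0]' >/dev/null
python3 - <<'E'
from h import *
goto([.546,.129,.104],-26.5)
s=snapshot("wrist"); save(s["color"],"w2")
E
```

```text
clock 5.6 tcp [0.55, 0.1291, 0.1058] F [-0.9, -0.3, 0.4] M [-0.08, 0.11, -0.02] q7 -0.51 open 0.998
tooly heading -26.8 tilt 0.42 shift mm [-1.9, -3.5, 1.8]
turn deg [0.3, -0.3, -0.3]
```

View pics/w2.png

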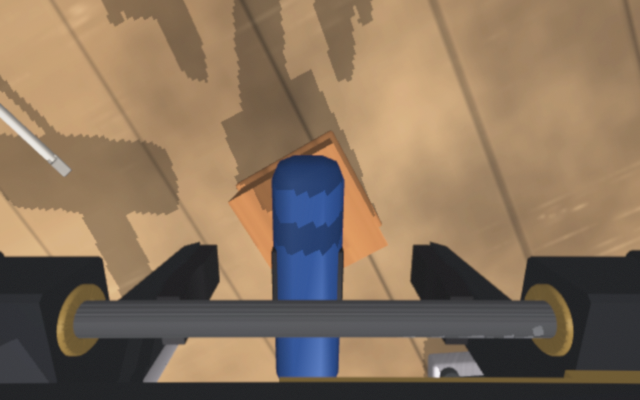

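```bash

python3 -m creep '[-1.5,-3,2,0.3,-0.3,0,0,-1,0,0,0,0,0,0,0,0,0,0,0,0,0,0,0,0]' >/dev/null
python3 - <<'E'
from h import *
goto([.546,.129,.104],-26.5)
E
python3 -m creep '[0,0,0,0,0,0,0,0,0,0,0,0,0,0,0,0,0,0,0,0,0,0,0,0,0,0,0,0,0,0]' 15 50 >/dev/null
python3 - <<'E'
from h import *
goto([.546,.129,.104],-26.5)
E
```

```text
clock 5.98 tcp [0.548, 0.1298, 0.1077] F [0.3, 1.1, -0.9] M [-0.09, 0.15, -0.01] q7 -0.51 open 0.995
tooly heading -26.8 tilt 0.34 shift mm [-1.7, -1.5, 3.7]
turn deg [0.3, -0.2, -0.3]
clock 6.4 tcp [0.549, 0.1302, 0.1093] F [1.4, -0.5, 0.1] M [-0.07, 0.12, 0.02] q7 -0.51 open 0.641
tooly heading -26.8 tilt 0.51 shift mm [-2.4, -2.2, 5.3]
turn deg [0.4, -0.3, -0.3]
```

```bash

python3 -m creep '[-1,-1,2,0.2,-0.2,0,-0.5,-0.5,2,0.2,-0.1,0,0,0,1.5,0,0,0,0,0,1,0,0,0,0,0,0.5,0,0,0]' >/dev/null
python3 - <<'E'
from h import *
goto([.546,.129,.104],-26.5)
E
python3 -m creep '[0,0,0.3,0,0,0,0,0,0.3,0,0,0,0,0,0.3,0,0,0,0,0,0.3,0,0,0,0,0,0.3,0,0,0]' >/dev/null
python3 - <<'E'
from h import *
goto([.546,.129,.104],-26.5)
E
```

```text
clock 6.82 tcp [0.547, 0.1293, 0.1017] F [-2.1, 0.7, 8.8] M [-0.06, 0.42, 0.02] q7 -0.51 open 0.3
tooly heading -26.8 tilt 0.04 shift mm [-0.7, -0.7, -2.3]
turn deg [-0.0, 0.0, -0.3]
clock 7.23 tcp [0.547, 0.1294, 0.1018] F [-0.3, -0.1, 6.3] M [-0.1, 0.4, 0.01] q7 -0.51 open 0.3
tooly heading -26.9 tilt 0.04 shift mm [-0.8, -0.7, -2.2]
turn deg [-0.0, -0.0, -0.4]
```

```bash

python3 -m creep '[0,0,-6,0,0,0,0,0,-10,0,0,0,0,0,-12,0,0,0,0,0,-14,0,0,0,0,0,-14,0,0,0]' >/dev/null
python3 - <<'E'
from h import *
goto([.546,.129,.215],-26.5)
E
```

```text
clock 7.65 tcp [0.5449, 0.1288, 0.1561] F [0.4, -0.2, -4.6] M [-0.01, 0.06, -0.05] q7 -0.53 open 0.302
tooly heading -26.9 tilt 0.44 shift mm [0.3, 0.6, -58.9]
turn deg [-0.3, 0.3, -0.4]
```

```bash

python3 -m creep '[0,0,-20,-0.3,0.3,0,0,0,-20,0,0,0,0,0,-14,0,0,0,0,0,-5,0,0,0]' >/dev/null
python3 - <<'E'
from h import *
goto([.545,-.18,.215],18)
E
```

```text
clock 7.98 tcp [0.5432, 0.1285, 0.2189] F [-0.1, 0.4, -4.5] M [-0.07, 0.02, -0.0] q7 -0.56 open 0.299
tooly heading -26.9 tilt 0.19 shift mm [-274.4, 141.0, 4.2]
turn deg [-0.2, 0.1, -44.9]
```

```bash

python3 -m creep '[-12,6,1,0,0,0,-22,11,1,0,0,0,-26,13,0,0,0,0,-26,13,0,0,0,0,-26,13,0,0,0,0]' >/dev/null
python3 -m creep '[-26,13,0,0,0,0,-26,13,0,0,0,0,-26,13,0,0,0,0,-22,11,0,0,0,0,-12,7,0,0,0,0]' >/dev/null
python3 - <<'E'
from h import *
goto([.558,-.18,.215],18)
s=snapshot("wrist"); save(s["color"],"w3");np.savez("s_w3",**{k:np.array(v) for k,v in s.items()})
E
```

```text
clock 8.82 tcp [0.5343, -0.136, 0.2079] F [0.3, -0.4, -5.1] M [-0.08, 0.03, -0.03] q7 -0.12 open 0.296
tooly heading -26.4 tilt 1.19 shift mm [-29.0, 40.6, -7.5]
turn deg [-1.2, 0.2, -44.4]
```

View pics/w3.png

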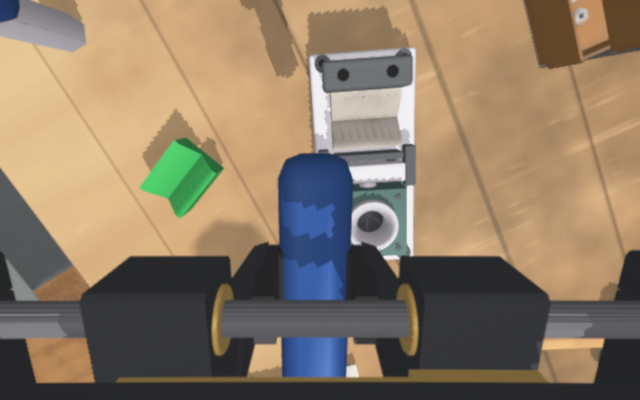

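```bash
python3 - <<'E'
from h import *
s=np.load("s_w3.npz"); save(crop(s["color"],372,220,80,60,10),"w3c")
E
```

```text
crop origin 332 190 scale 10
```

View pics/w3c.png

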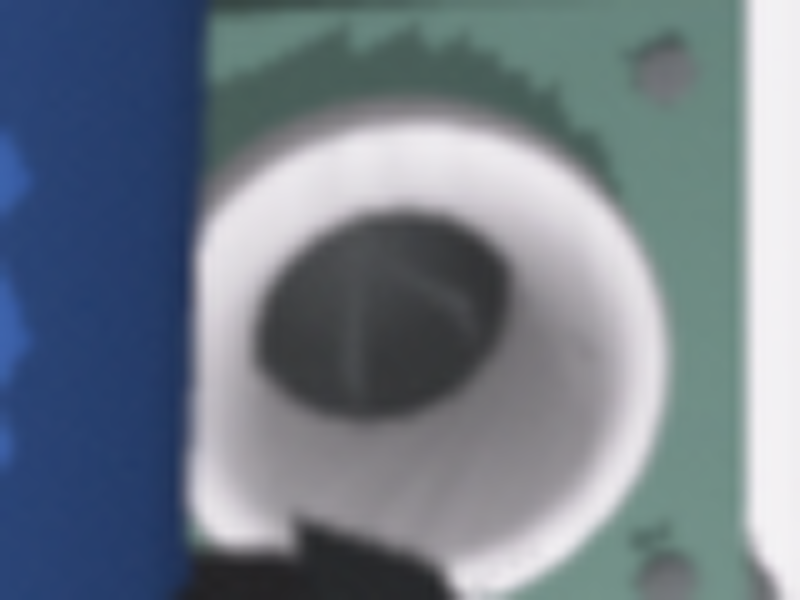

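```bash
python3 - <<'E'
from h import *
from scipy.optimize import least_squares
s=np.load("s_w3.npz")
pts=[(205,240),(300,153),(420,118),(540,150),(620,220),(667,340),(655,430),(600,530),(192,470),(225,535)]
W=np.array([at_z(s,(332+x/10-.45,190+y/10-.45),.06)[:2] for x,y in pts])
f=lambda p:np.hypot(*(W-p[:2]).T)-p[2]
r=least_squares(f,[.559,-.19,.02]); print(r.x.round(4),(r.fun*1000).round(1))
# top view: ring outer, crop8 
t=np.load("s_top0.npz")
pts=[(463,350),(600,352),(530,285),(530,419),(480,305),(580,305),(480,398),(580,400)]
W=np.array([at_z(t,(310+x/8-.4,134+y/8-.4),.06)[:2] for x,y in pts]); r=least_squares(f,[.559,-.19,.02]); print(r.x.round(4),(r.fun*1000).round(1))
# housing/plate right edge check
for z,p in ((.052,(332+74.5,190+1)),(.052,(332+74.5,190+50))): print(at_z(s,p,z).round(4))
E
```

```text
[ 0.5625 -0.1885  0.0226] [-0.1  0.1  0.5 -0.  -0.4 -0.3 -0.2  0.6 -0.7  0.4]
[ 0.561  -0.1904  0.0245] [-0.1  0.3 -0.4 -0.4  0.3  0.   0.3  0. ]
[ 0.6025 -0.174   0.052 ]
[ 0.5848 -0.2173  0.052 ]
```

```bash

python3 -m creep '[0,0,-3,-0.6,0,-7,0,0,-3,-0.6,0,-7,0,0,0,0,0,-7,0,0,0,0,0,-7,0,0,0,0,0,-7]' >/dev/null
python3 - <<'E'
from h import *
goto([.5615,-.1895,.2],18)
E
```

```text
clock 9.28 tcp [0.5261, -0.1481, 0.208] F [0.2, -0.4, -5.5] M [-0.05, -0.01, 0.07] q7 0.34 open 0.3
tooly heading 9.0 tilt 1.16 shift mm [-46.3, 28.6, 8.1]
turn deg [-1.0, 0.6, -9.0]
```

```bash

python3 -m creep '[-12,7,0,-0.8,0.5,-5,-14,7,0,-0.2,0.1,-3,-12,6,0,0,0,0,-6,3,0,0,0,0,0,0,0,0,0,0]' >/dev/null
python3 - <<'E'
from h import *
goto([.5615,-.1895,.19],18)
E
```

```text
clock 9.7 tcp [0.5519, -0.1894, 0.2017] F [-0.7, 0.3, -5.2] M [-0.04, -0.04, 0.0] q7 0.52 open 0.298
tooly heading 17.6 tilt 0.8 shift mm [-3.1, 9.2, 11.6]
turn deg [-0.7, -0.4, -0.4]
```

```bash

python3 -m creep '[-2,5,4,-0.7,-0.4,0,-1,4,4,-0.2,0,0,0,1,3,-0.1,0,0,0,0.5,2,0,0,0]' >/dev/null
python3 - <<'E'
from h import *
goto([.5615,-.1895,.16],18)
E
```

```text
clock 10.03 tcp [0.5605, -0.1879, 0.1856] F [-0.6, -0.7, -5.6] M [-0.09, 0.08, 0.03] q7 0.52 open 0.304
tooly heading 17.6 tilt 0.18 shift mm [-1.9, 0.4, 25.6]
turn deg [0.1, -0.1, -0.4]
```

```bash

python3 -m creep '[-1,0,7,0,0,0,-1,0,7,0,0,0,0,0,6,0,0,0,0,0,3,0,0,0,0,0,0.3,0,0,0]' >/dev/null
python3 - <<'E'
from h import *
goto([.5615,-.1895,.15],18)
s=snapshot("scene"); save(crop(s["color"],360,205,80,75,8),"s4");np.savez("s_s4",**{k:np.array(v) for k,v in s.items()})
print(proj(s,[[.5615,-.1895,.06],[.5615,-.1895,.17]]))
E
```

```text
clock 10.45 tcp [0.5603, -0.1874, 0.1588] F [-0.2, -0.4, -5.5] M [-0.05, 0.04, -0.03] q7 0.52 open 0.3
tooly heading 17.8 tilt 0.27 shift mm [-2.4, 0.5, 8.8]
turn deg [0.0, -0.3, -0.2]
crop origin 320 167 scale 8
[[363.56649818 216.28386416]
 [366.17661976 192.05763369]]
```

View pics/s4.png

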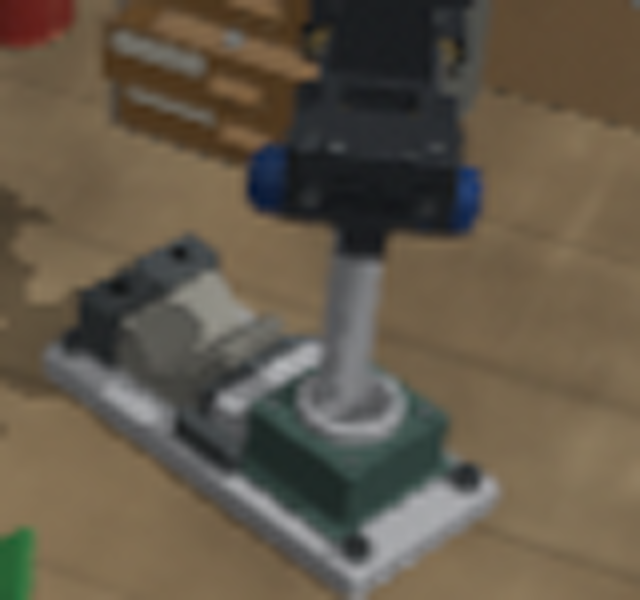

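```bash

python3 -m creep '[-1,0,2,0,-0.2,0,-0.6,0,2,0,0,0,-0.5,0,2,0,0,0,-0.3,0,1.5,0,0,0,0,0,1.5,0,0,0]' 
python3 - <<'E'
from h import *
goto([.5615,-.1895,.15],18)
E
```

```text
clock: 10.92
tool_pos: [0.5621, -0.1903, 0.1502]
eef_rot: [0.589, 0.808, 0.001, 0.001]
contact_force: [0.4, -0.5, -4.3]
opening: 0.299
clock 10.92 tcp [0.5621, -0.1903, 0.1502] F [0.4, -0.5, -4.3] M [-0.06, 0.05, -0.02] q7 0.52 open 0.299
tooly heading 17.8 tilt 0.14 shift mm [0.9, -0.3, 0.2]
turn deg [0.1, 0.0, -0.2]
```

```bash

python3 -m creep '[0,0,1.8,0,0,0,0,0,1.8,0,0,0,0,0,1.8,0,0,0]' 
python3 -m creep '[0,0,1.5,0,0,0,0,0,1.5,0,0,0]' 
```

```text
clock: 11.17
tool_pos: [0.5623, -0.1905, 0.1445]
eef_rot: [0.59, 0.808, 0.001, 0.001]
contact_force: [0.5, -0.5, -4.5]
opening: 0.298
clock: 11.33
tool_pos: [0.5624, -0.1904, 0.1412]
eef_rot: [0.59, 0.808, 0.001, 0.001]
contact_force: [0.4, 0.3, -4.1]
opening: 0.304
```

```bash

python3 -m creep '[0,0,1.5,0,0,0,0,0,1.5,0,0,0]' 
python3 -m creep '[0,0,1.5,0,0,0,0,0,1.3,0,0,0]' 
python3 -m creep '[0,0,1.2,0,0,0]' 
```

```text
clock: 11.5
tool_pos: [0.5624, -0.1904, 0.1378]
eef_rot: [0.59, 0.808, 0.001, 0.001]
contact_force: [0.3, -0.4, -4.5]
opening: 0.3
clock: 11.67
tool_pos: [0.5624, -0.1904, 0.1346]
eef_rot: [0.59, 0.808, 0.001, 0.001]
contact_force: [0.7, -0.2, -4.8]
opening: 0.297
clock: 11.75
tool_pos: [0.5624, -0.1904, 0.1333]
eef_rot: [0.589, 0.808, 0.001, 0.001]
contact_force: [-0.1, -0.6, -5.2]
opening: 0.299
```

```bash

python3 -m creep '[0,0,1.2,0,0,0]' |sed -n '2p;4p'
python3 -m creep '[0,0,1.2,0,0,0]' |sed -n '2p;4p'
python3 -m creep '[0,0,1.0,0,0,0]' |sed -n '2p;4p'
python3 -m creep '[0,0,1,0,0,0]' |sed -n '2p;4p'
```

```text
tool_pos: [0.5624, -0.1904, 0.132]
contact_force: [-0.0, 1.4, -4.8]
tool_pos: [0.5625, -0.1904, 0.1306]
contact_force: [0.3, 0.1, -4.6]
tool_pos: [0.5625, -0.1904, 0.1296]
contact_force: [-0.7, -1.0, -0.2]
tool_pos: [0.5629, -0.1908, 0.1292]
contact_force: [-1.7, -0.0, 6.4]
```

```bash

python3 -m creep '[0,0,0.7,0,0,2,0,0,0.7,0,0,2]' |sed -n '2p;4p'
python3 -m creep '[0,0,0.7,0,0,2,0,0,0.7,0,0,2]' |sed -n '2p;4p'
python3 - <<'E'
from h import *
goto([.5624,-.1904,.1296],18)
E
```

```text
tool_pos: [0.5629, -0.1912, 0.1288]
contact_force: [-0.5, 0.9, -3.6]
tool_pos: [0.5626, -0.1907, 0.127]
contact_force: [-0.0, 0.5, -4.9]
clock 12.42 tcp [0.5626, -0.1907, 0.127] F [-0.0, 0.5, -4.9] M [-0.12, 0.1, 0.01] q7 0.41 open 0.3
tooly heading 9.0 tilt 0.25 shift mm [0.3, -0.1, -2.6]
turn deg [0.2, 0.1, -9.0]
```

```bash

python3 -m creep '[0,0,1.2,0,0,0,0,0,1.2,0,0,0]' |sed -n '2p;4p'
python3 -m creep '[0,0,1.2,0,0,0,0,0,1.2,0,0,0]' |sed -n '2p;4p'
python3 - <<'E'
from h import *
goto([.5624,-.1904,.1156],18)
E
```

```text
tool_pos: [0.5626, -0.1904, 0.1238]
contact_force: [0.3, -0.7, -4.8]
tool_pos: [0.5626, -0.1904, 0.1206]
contact_force: [0.2, -0.2, -4.5]
clock 12.75 tcp [0.5626, -0.1904, 0.1206] F [0.2, -0.2, -4.5] M [-0.18, 0.06, -0.01] q7 0.41 open 0.301
tooly heading 8.9 tilt 0.22 shift mm [0.1, -0.2, 5.0]
turn deg [0.2, 0.1, -9.1]
```

```bash

python3 -m creep '[0,0,1.2,0,0,0,0,0,1.2,0,0,0]' |sed -n '2p;4p'
python3 -m creep '[0,0,1,0,0,0]' |sed -n '2p;4p'
python3 -m creep '[0,0,0.8,0,0,0]' |sed -n '2p;4p'
python3 -m creep '[0,0,0.8,0,0,0]' |sed -n '2p;4p'
```

```text
tool_pos: [0.5626, -0.1905, 0.1177]
contact_force: [0.4, 0.4, -5.6]
tool_pos: [0.5626, -0.1905, 0.1164]
contact_force: [0.3, -0.3, -4.6]
tool_pos: [0.5628, -0.1906, 0.1157]
contact_force: [-0.8, -0.2, 5.3]
tool_pos: [0.563, -0.1909, 0.1157]
contact_force: [-1.4, 0.6, 7.3]
```

```bash

python3 -m creep '[0,0,0.3,0,0,0,0,0,0.3,0,0,0]' |sed -n '2p;4p'
python3 -m creep '[0,0,0.3,0,0,4,0,0,0.3,0,0,4,0,0,0.3,0,0,4,0,0,0.3,0,0,4]' |sed -n '2p;4p'
python3 - <<'E'
from h import *
goto([.5624,-.1904,.1156],18)
E
python3 -m creep '[0,0,0.3,0,0,4,0,0,0.3,0,0,4,0,0,0.3,0,0,4,0,0,0.3,0,0,4]' |sed -n '2p;4p'
python3 - <<'E'
from h import *
goto([.5624,-.1904,.1156],18)
E
```

```text
tool_pos: [0.5629, -0.1909, 0.1158]
contact_force: [0.0, 1.3, -1.6]
tool_pos: [0.5623, -0.1907, 0.1158]
contact_force: [-0.8, -0.9, 0.3]
clock 13.67 tcp [0.5623, -0.1907, 0.1158] F [-0.8, -0.9, 0.3] M [-0.02, 0.49, 0.22] q7 0.22 open 0.298
tooly heading -7.7 tilt 0.25 shift mm [0.4, 0.1, 0.2]
turn deg [0.3, 0.0, -25.7]
tool_pos: [0.5618, -0.1905, 0.1158]
contact_force: [-1.9, -0.5, 0.2]
clock 14.0 tcp [0.5618, -0.1905, 0.1158] F [-1.9, -0.5, 0.2] M [-0.07, 0.6, 0.24] q7 0.03 open 0.302
tooly heading -24.2 tilt 0.22 shift mm [0.3, 0.5, 0.2]
turn deg [0.2, -0.0, -42.2]
```

```bash
cat > c.py <<'E'
from h import *
st=get_state();M=R.from_quat(st["eef_rot"]).as_matrix()
print(round(st["clock"],2),"z",round(st["tool_pos"][2],4),"F",np.round(st["contact_force"],1),"M",np.round(st["moment"],2),"hy",round(np.degrees(np.arctan2(M[1,1],M[0,1])),1))
E
for i in 1 2; do :; done
python3 -m creep '[0,0,0.3,0,0,2.5,0,0,0.3,0,0,2.5]' >/dev/null; python3 c.py
python3 -m creep '[0,0,0.3,0,0,2.5,0,0,0.3,0,0,2.5]' >/dev/null; python3 c.py
python3 -m creep '[0,0,0.3,0,0,2.5,0,0,0.3,0,0,2.5]' >/dev/null; python3 c.py
```

```text
14.17 z 0.1158 F [-1.7  0.1  0.7] M [-0.04  0.5   0.28] hy -29.4
14.33 z 0.1158 F [-1.7 -0.4  0.8] M [-0.11  0.55  0.21] hy -34.5
14.5 z 0.1158 F [-1.4  0.4 -0.1] M [-0.06  0.49  0.26] hy -39.7
```

```bash

python3 -m creep '[0,0,0.3,0,0,2.5,0,0,0.3,0,0,2.5]' >/dev/null; python3 c.py
python3 -m creep '[0,0,0.3,0,0,2.5,0,0,0.3,0,0,2.5]' >/dev/null; python3 c.py
python3 -m creep '[0,0,0.3,0,0,2.5,0,0,0.3,0,0,2.5]' >/dev/null; python3 c.py
python3 -m creep '[0,0,0.3,0,0,2.5,0,0,0.3,0,0,2.5]' >/dev/null; python3 c.py
```

```text
14.67 z 0.1158 F [-0.9 -0.4  0.5] M [-0.06  0.58  0.22] hy -44.8
14.83 z 0.1158 F [-0.9 -0.   0.3] M [-0.07  0.53  0.23] hy -49.9
15.0 z 0.1158 F [-1.  -0.4  0.4] M [-0.09  0.56  0.24] hy -55.0
15.17 z 0.1158 F [-0.5 -0.7  0.2] M [-0.07  0.52  0.28] hy -60.1
```

```bash

python3 -m creep '[0,0,0.3,0,0,2.5,0,0,0.3,0,0,2.5]' >/dev/null; python3 c.py
python3 -m creep '[0,0,0.3,0,0,2.5,0,0,0.3,0,0,2.5]' >/dev/null; python3 c.py
python3 -m creep '[0,0,0.3,0,0,2.5,0,0,0.3,0,0,2.5]' >/dev/null; python3 c.py
python3 -m creep '[0,0,0.3,0,0,2.5,0,0,0.3,0,0,2.5]' >/dev/null; python3 c.py
```

```text
15.33 z 0.1158 F [-0.7 -0.2 -0.2] M [-0.04  0.54  0.23] hy -65.2
15.5 z 0.1158 F [-1.8 -0.3  0.1] M [-0.03  0.57  0.26] hy -70.4
15.67 z 0.1158 F [-2.2 -0.3  0.8] M [-0.06  0.55  0.29] hy -75.4
15.83 z 0.1158 F [-1.2 -0.8  0.9] M [-0.13  0.58  0.29] hy -80.5
```

```bash

python3 -m creep '[0,0,0.3,0,0,2,0,0,0.3,0,0,2]' >/dev/null; python3 c.py
python3 -m creep '[0,0,0.3,0,0,2,0,0,0.3,0,0,2]' >/dev/null; python3 c.py
python3 -m creep '[0,0,0.3,0,0,2,0,0,0.3,0,0,2]' >/dev/null; python3 c.py
```

```text
16.0 z 0.1158 F [-2.5 -0.4  2.6] M [-0.03  0.68  0.35] hy -84.6
16.17 z 0.1158 F [-2.  -0.6  2.4] M [-0.01  0.68  0.33] hy -88.8
16.33 z 0.1158 F [-1.3 -0.9  2.9] M [-0.07  0.72  0.79] hy -93.0
```

```bash

python3 -m creep '[0,0,0.2,0,0,1.5]' >/dev/null; python3 c.py
python3 -m creep '[0,0,0.2,0,0,1.5]' >/dev/null; python3 c.py
python3 -m creep '[0,0,0.2,0,0,1.5]' >/dev/null; python3 c.py
python3 -m creep '[0,0,0.2,0,0,1.5]' >/dev/null; python3 c.py
```

```text
16.42 z 0.1158 F [-2.  -0.3  2.3] M [-0.12  0.7   1.03] hy -94.4
16.5 z 0.1158 F [-2.1 -0.3  2.2] M [-0.16  0.79  1.24] hy -95.9
16.58 z 0.1158 F [-2.  -0.7  3.6] M [-0.21  0.84  1.37] hy -97.3
16.67 z 0.1158 F [-2.4 -1.2  3.4] M [-0.13  0.81  1.54] hy -98.8
```

```bash
python3 - <<'E'
from h import *
s=snapshot("wrist"); save(s["color"],"w5")
s=snapshot("scene"); save(crop(s["color"],355,215,80,60,8),"s5")
E
python3 c.py
```

```text
crop origin 315 185 scale 8
16.77 z 0.1158 F [-2.5 -1.4  4.4] M [-0.08  0.82  1.38] hy -98.8
```

View pics/w5.png

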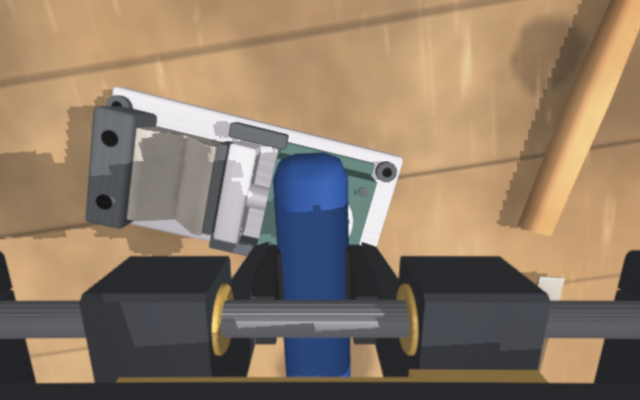

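View pics/s5.png

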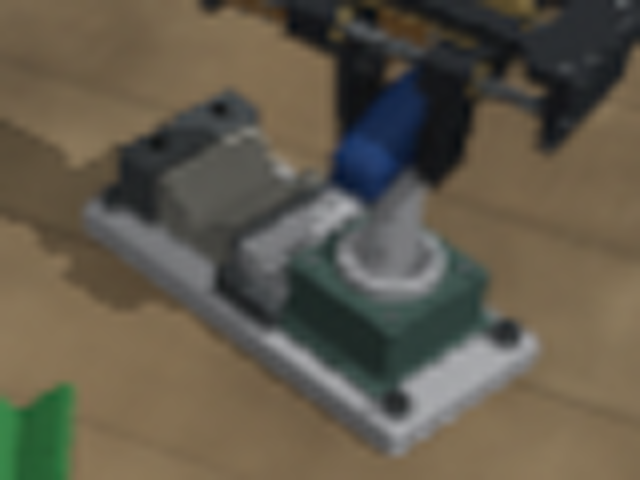

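The jaw pad at (212,190) in the wrist view is against the block, and the block is against the fixed stop. The moment has jumped from 0.25 to 1.5 N m. I'll unwind the grip to mid-slack, then draw the key out.

```bash

python3 -m creep '[0,0,0.2,0,0,-1.5,0,0,0.2,0,0,-1.5]' >/dev/null; python3 c.py
python3 -m creep '[0,0,0.2,0,0,-1.5,0,0,0.2,0,0,-1.5]' >/dev/null; python3 c.py
python3 -m creep '[0,0,0.2,0,0,-1.5]' >/dev/null; python3 c.py
```

```text
16.93 z 0.1158 F [-2.3  0.3  4. ] M [ 0.11  0.8  -0.07] hy -95.9
17.1 z 0.1158 F [-1.9  0.5  4.6] M [ 0.15  0.8  -0.16] hy -93.2
17.18 z 0.1157 F [-1.5  0.7  4.9] M [ 0.11  0.81 -0.16] hy -91.8
```

```bash

python3 -m creep '[0,0,-0.5,0,0,0,0,0,-1,0,0,0]' >/dev/null; python3 c.py
python3 -m creep '[0,0,-2,0,0,0,0,0,-2,0,0,0]' >/dev/null; python3 c.py
python3 - <<'E'
from h import *
goto([.5624,-.1904,.1156],-92)
E
```

```text
17.35 z 0.1159 F [  0.8  -1.9 -11.1] M [-0.47  0.12  0.13] hy -92.0
17.52 z 0.116 F [  3.9  -4.9 -23.3] M [-1.   -0.64  0.23] hy -92.1
clock 17.52 tcp [0.5601, -0.1884, 0.116] F [3.9, -4.9, -23.3] M [-1.0, -0.64, 0.23] q7 -0.77 open 0.299
tooly heading -92.1 tilt 0.21 shift mm [2.3, 1.9, 0.4]
turn deg [-0.0, -0.2, -0.1]
```

```bash

python3 -m creep '[0,0,0.3,0,0,-1.5,0,0,0.2,0,0,-1.5]' >/dev/null; python3 c.py
python3 -m creep '[0,0,-0.6,0,0,-1,0,0,-1,0,0,0]' >/dev/null; python3 c.py
python3 - <<'E'
from h import *
goto([.5624,-.1904,.1156],-92)
E
```

```text
17.68 z 0.1158 F [-1.  -0.4 -3.5] M [-0.06  0.42  0.04] hy -89.0
17.85 z 0.1161 F [  2.6  -3.8 -22.1] M [-0.93 -0.35  0.19] hy -87.7
clock 17.85 tcp [0.5598, -0.1885, 0.1161] F [2.6, -3.8, -22.1] M [-0.93, -0.35, 0.19] q7 -0.72 open 0.299
tooly heading -87.7 tilt 0.11 shift mm [2.5, 2.0, 0.5]
turn deg [0.0, -0.1, 4.3]
```

```bash

python3 -m creep '[0.5,0.7,-0.5,0,0,0]' >/dev/null; python3 c.py
python3 -m creep '[0.5,0.7,-0.7,0,0,0]' >/dev/null; python3 c.py
python3 -m creep '[0.5,0.7,-0.7,0,0,0]' >/dev/null; python3 c.py
python3 - <<'E'
from h import *
goto([.5624,-.1904,.1156],-88)
E
```

```text
17.93 z 0.116 F [  0.5  -0.6 -11.8] M [-0.26 -0.1   0.17] hy -87.7
18.02 z 0.1161 F [ -0.3  -1.2 -17.4] M [-0.36 -0.09  0.21] hy -87.7
18.1 z 0.1161 F [ -0.3  -2.  -18.1] M [-0.5  -0.2   0.19] hy -87.6
clock 18.1 tcp [0.5602, -0.1889, 0.1161] F [-0.3, -2.0, -18.1] M [-0.5, -0.2, 0.19] q7 -0.72 open 0.299
tooly heading -87.6 tilt 0.17 shift mm [2.1, 1.6, 0.5]
turn deg [-0.1, 0.1, 0.4]
```

```bash

python3 -m creep '[0.3,0.6,-0.6,0,0,-1]' >/dev/null; python3 c.py
python3 -m creep '[0.3,0.6,-0.6,0,0,-1]' >/dev/null; python3 c.py
python3 -m creep '[0.3,0.6,-0.6,0,0,-1]' >/dev/null; python3 c.py
```

```text
18.18 z 0.1163 F [  1.   -1.6 -14.6] M [-0.34 -0.13  0.06] hy -86.6
18.27 z 0.1169 F [ 0.2  0.4 -9.1] M [-0.02  0.08  0.07] hy -85.5
18.35 z 0.1182 F [-0.4 -0.2 -5.8] M [ 0.22  0.29 -0.01] hy -84.4
```

```bash

python3 -m creep '[0,0.2,-1,0,0,0,0,0,-1.2,0,0,0]' >/dev/null; python3 c.py
python3 -m creep '[0,0,-1.5,0,0,0,0,0,-1.5,0,0,0]' >/dev/null; python3 c.py
python3 -m creep '[0,0,-1.5,0,0,0,0,0,-1.5,0,0,0]' >/dev/null; python3 c.py
```

```text
18.52 z 0.1223 F [-1.8 -0.4 -5. ] M [ 0.05  0.45 -0.01] hy -84.4
18.68 z 0.127 F [-2.2  1.5 -6. ] M [ 0.09  0.38 -0.02] hy -84.4
18.85 z 0.1311 F [-0.5  0.2 -5.2] M [0.02 0.39 0.  ] hy -84.4
```

```bash

python3 -m creep '[0,0,-3,0,0,0,0,0,-4,0,0,0,0,0,-5,0,0,0,0,0,-6,0,0,0,0,0,-8,0,0,0]' >/dev/null; python3 c.py
python3 -m creep '[0,0,-12,0,0,0,0,0,-14,0,0,0,0,0,-14,0,0,0,0,0,-8,0,0,0,0,0,-2,0,0,0]' >/dev/null; python3 c.py
python3 - <<'E'
from h import *
goto([.548,.128,.215],-26.5)
s=snapshot("wrist"); save(s["color"],"w6");np.savez("s_w6",**{k:np.array(v) for k,v in s.items()})
s=snapshot("top"); save(crop(s["color"],350,172,100,75,8),"t6")
E
```

```text
19.27 z 0.1591 F [-0.9  0.2 -5.3] M [-0.04  0.12 -0.03] hy -84.5
19.68 z 0.216 F [ 0.7  0.8 -5. ] M [-0.13  0.16  0.01] hy -84.5
clock 19.68 tcp [0.5637, -0.1922, 0.216] F [0.7, 0.8, -5.0] M [-0.13, 0.16, 0.01] q7 -0.75 open 0.304
tooly heading -84.5 tilt 0.43 shift mm [15.1, -320.2, 1.7]
turn deg [0.1, -0.4, -58.0]
crop origin 300 134 scale 8
```

View pics/w6.png

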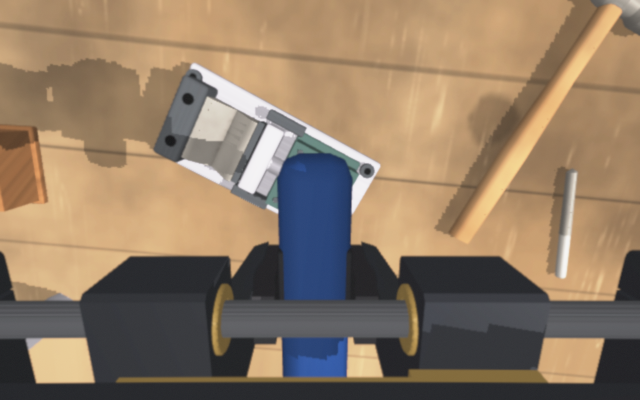

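View pics/t6.png

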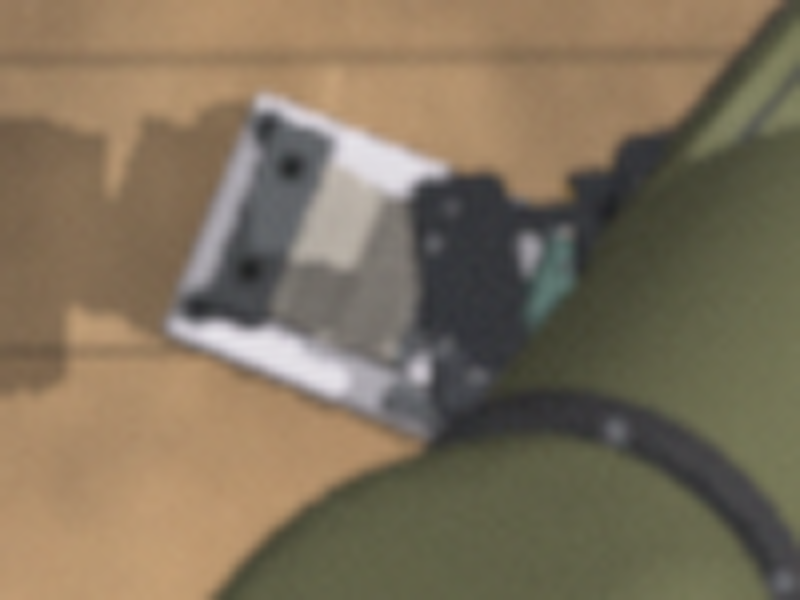

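```bash

python3 -m creep '[1,-14,0,0,0,0,1.5,-26,0,0,0,0,1.5,-30,0,0,0,0,1.5,-30,0,0,0,0,1.5,-30,0,0,0,0]' >/dev/null; python3 c.py
python3 -m creep '[1.5,-30,0,0,0,0,1.5,-30,0,0,0,0,1.5,-28,0,0,0,0,1.5,-20,0,0,0,0,0,-12,0,0,0,0]' >/dev/null; python3 c.py
python3 - <<'E'
from h import *
goto([.548,.128,.215],-26.8)
E
```

```text
20.2 z 0.2124 F [ 0.8 -0.3 -3.8] M [0.04 0.13 0.02] hy -85.4
20.62 z 0.207 F [ 1.2  0.4 -4.8] M [ 0.02  0.17 -0.03] hy -85.1
clock 20.62 tcp [0.5483, 0.0638, 0.207] F [1.2, 0.4, -4.8] M [0.02, 0.17, -0.03] q7 -1.13 open 0.297
tooly heading -85.1 tilt 0.35 shift mm [5.2, -64.0, -8.2]
turn deg [-0.1, 0.4, -58.3]
```

Turn to the heading at which it was taken.

```bash

python3 -m creep '[0,-4,-2,0,0.4,-7,0,0,-2,0,0,-7,0,0,-1,0,0,-7,0,0,-1,0,0,-7,0,0,0,0,0,-7]' >/dev/null; python3 c.py
python3 -m creep '[0,0,0,0,0,-7,0,0,0,0,0,-7,0,0,0,0,0,-5,0,0,0,0,0,-3,0,0,0,0,0,0]' >/dev/null; python3 c.py
python3 - <<'E'
from h import *
goto([.547,.1294,.2],-26.8)
s=snapshot("wrist"); save(s["color"],"w7");np.savez("s_w7",**{k:np.array(v) for k,v in s.items()})
s=snapshot("top"); save(crop(s["color"],268,188,60,60,8),"t7");np.savez("s_t7",**{k:np.array(v) for k,v in s.items()})
E
```

```text
21.03 z 0.2076 F [-0.1 -0.4 -5.5] M [-0.12  0.15  0.06] hy -49.1
21.45 z 0.2038 F [-0.5 -0.6 -5.7] M [-0.08  0.1  -0.04] hy -26.2
clock 21.45 tcp [0.5414, 0.077, 0.2038] F [-0.5, -0.6, -5.7] M [-0.08, 0.1, -0.04] q7 -0.41 open 0.301
tooly heading -26.2 tilt 0.91 shift mm [49.5, -18.0, 3.7]
turn deg [-0.8, 0.4, 0.6]
crop origin 238 158 scale 8
```

View pics/w7.png

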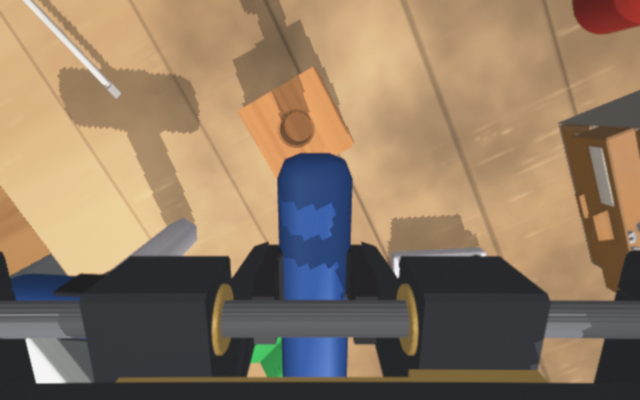

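View pics/t7.png

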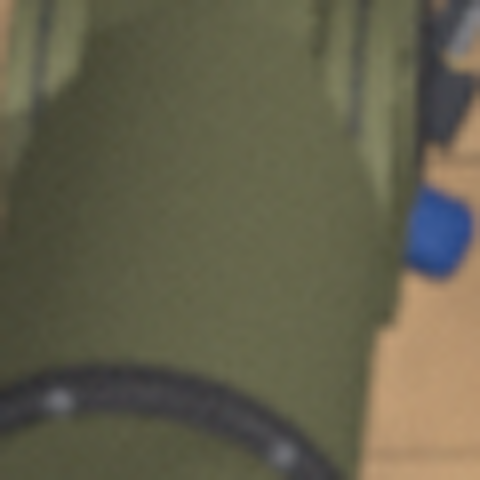

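The wrist view shows the hole clearly at about (296,128). I'll fit its rim.

```bash
python3 - <<'E'
from h import *
s=np.load("s_w7.npz"); save(crop(s["color"],297,125,60,60,10),"w7c")
E
```

```text
crop origin 267 95 scale 10
```

View pics/w7c.png

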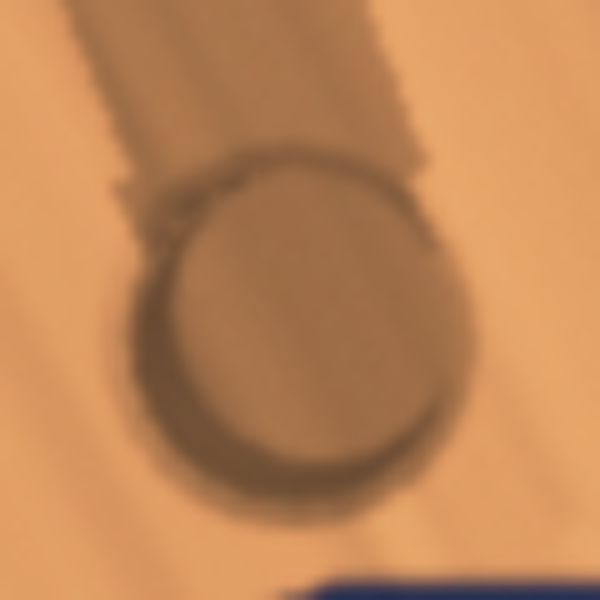

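```bash
python3 - <<'E'
from h import *
from scipy.optimize import least_squares
s=np.load("s_w7.npz")
def fit(pts):
    W=np.array([at_z(s,(267+x/10-.45,95+y/10-.45),.05)[:2] for x,y in pts])
    f=lambda p:np.hypot(*(W-p[:2]).T)-p[2]
    r=least_squares(f,[.546,.13,.014]); print(r.x.round(4),(r.fun*1000).round(1))
fit([(130,330),(160,235),(225,172),(300,150),(380,175),(440,245),(470,340),(440,430),(380,480),(300,502),(220,480),(160,425)])
fit([(112,330),(150,225),(225,170),(300,147),(380,172),(440,245),(477,340),(445,435),(380,500),(300,522),(220,500),(150,440)])
# stand block corners from same image
im=s["color"]; hsv=cv2.cvtColor(im,cv2.COLOR_RGB2HSV)
for p in [(239,104),(315,67),(354,142)]: print(at_z(s,p,.05).round(4))
E
```

```text
[0.5476 0.1316 0.0143] [ 0.  -0.3 -0.   0.4  0.1 -0.5  0.1  0.1 -0.1  0.   0.   0.1]
[0.5469 0.1313 0.0152] [ 0.2 -0.1 -0.4  0.4  0.3 -0.6  0.3 -0.1  0.1  0.2 -0.2 -0.2]
[0.5133 0.1698 0.05  ]
[0.5827 0.1676 0.05  ]
[0.5863 0.0993 0.05  ]
```

```bash

python3 -m creep '[10,-4,0,-0.8,0.4,0,14,-5,0,0,0,-0.3,14,-5,0,0,0,-0.3,8,-3,0,0,0,0,1,0,0,0,0,0]' >/dev/null
python3 - <<'E'
from h import *
goto([.5466,.1297,.16],-26.8)
E
```

```text
clock 21.97 tcp [0.5467, 0.1326, 0.2028] F [-0.6, -0.3, -5.0] M [-0.05, 0.12, 0.02] q7 -0.49 open 0.3
tooly heading -26.0 tilt 0.01 shift mm [-2.6, 1.2, 42.8]
turn deg [0.0, -0.0, 0.8]
```

```bash

python3 -m creep '[-1.6,0.7,8,0,0,0.5,-0.6,0.3,10,0,0,0.3,0,0,10,0,0,0,0,0,6,0,0,0,0,0,1,0,0,0]' >/dev/null
python3 - <<'E'
from h import *
goto([.5466,.1297,.15],-26.8)
E
```

```text
clock 22.38 tcp [0.5462, 0.1306, 0.1638] F [-0.4, -0.4, -4.5] M [-0.1, 0.15, 0.01] q7 -0.48 open 0.3
tooly heading -26.8 tilt 0.08 shift mm [-0.6, 0.7, 13.8]
turn deg [0.0, 0.1, -0.0]
```

```bash

python3 -m creep '[-0.5,0.6,4,0,0,0,-0.2,0.3,4,0,0,0,0,0,3,0,0,0,0,0,1,0,0,0]' >/dev/null
python3 - <<'E'
from h import *
goto([.5466,.1297,.14],-26.8)
E
```

```text
clock 22.72 tcp [0.5465, 0.1271, 0.1496] F [0.5, -0.2, -4.6] M [-0.09, 0.14, 0.01] q7 -0.47 open 0.299
tooly heading -27.0 tilt 0.19 shift mm [2.4, -1.1, 9.6]
turn deg [-0.0, 0.2, -0.2]
```

```bash

python3 -m creep '[1.2,-0.6,0.5,0,0.2,0,0.6,-0.3,0.5,0,0,0,0,0,0.4,0,0,0]' >/dev/null
python3 - <<'E'
from h import *
goto([.5466,.1297,.14],-26.8)
E
```

```text
clock 22.97 tcp [0.547, 0.129, 0.1483] F [0.4, 0.6, -5.0] M [-0.03, 0.08, -0.02] q7 -0.47 open 0.298
tooly heading -27.1 tilt 0.07 shift mm [0.4, -0.7, 8.3]
turn deg [0.0, -0.1, -0.3]
```

```bash

python3 -m creep '[0.3,-0.5,1.3,0,0,-0.2,0,0,1.3,0,0,0]' >/dev/null
python3 - <<'E'
from h import *
goto([.5466,.1297,.14],-26.8)
E
python3 -m creep '[0,0,1.3,0,0,0,0,0,1.3,0,0,0]' >/dev/null
python3 - <<'E'
from h import *
goto([.5466,.1297,.14],-26.8)
E
```

```text
clock 23.13 tcp [0.5471, 0.1298, 0.1461] F [0.6, 0.0, -4.2] M [-0.12, 0.13, 0.06] q7 -0.47 open 0.299
tooly heading -26.8 tilt 0.15 shift mm [-0.4, -0.4, 6.1]
turn deg [0.1, -0.1, -0.0]
clock 23.3 tcp [0.5473, 0.13, 0.1436] F [0.5, -0.0, -4.4] M [-0.09, 0.1, -0.02] q7 -0.47 open 0.301
tooly heading -26.8 tilt 0.19 shift mm [-0.6, -0.5, 3.6]
turn deg [0.1, -0.1, -0.0]
```

```bash

python3 -m creep '[-0.4,-0.4,1.2,0.1,-0.1,0,-0.2,-0.1,1.2,0,0,0]' >/dev/null
python3 - <<'E'
from h import *
goto([.5466,.1297,.14],-26.8)
E
python3 -m creep '[0,0,1.2,0,0,0,0,0,1.2,0,0,0]' >/dev/null
python3 - <<'E'
from h import *
goto([.5466,.1297,.102],-26.8)
E
```

```text
clock 23.47 tcp [0.5466, 0.1299, 0.141] F [-0.0, 0.5, -4.0] M [-0.07, 0.1, 0.02] q7 -0.47 open 0.299
tooly heading -26.8 tilt 0.05 shift mm [-0.2, 0.1, 1.0]
turn deg [0.0, -0.1, 0.0]
clock 23.63 tcp [0.5466, 0.1298, 0.1383] F [0.1, 0.5, -4.6] M [-0.11, 0.12, -0.0] q7 -0.46 open 0.301
tooly heading -26.8 tilt 0.05 shift mm [-0.1, 0.0, 36.3]
turn deg [0.0, -0.0, 0.0]
```

```bash

python3 -m creep '[0,0,2,0,0,0,0,0,3,0,0,0,0,0,3,0,0,0,0,0,3,0,0,0,0,0,3,0,0,0]' >/dev/null; python3 c.py
python3 -m creep '[0,0,3,0,0,0,0,0,3,0,0,0,0,0,3,0,0,0,0,0,2,0,0,0]' >/dev/null; python3 c.py
python3 - <<'E'
from h import *
goto([.5466,.1297,.102],-26.8)
E
```

```text
24.05 z 0.1231 F [ 0.5  0.1 -5.1] M [-0.11  0.13  0.06] hy -26.8
24.38 z 0.1104 F [ 0.4 -0.3 -4.9] M [-0.11  0.15  0.03] hy -26.8
clock 24.38 tcp [0.5467, 0.1298, 0.1104] F [0.4, -0.3, -4.9] M [-0.11, 0.15, 0.03] q7 -0.45 open 0.298
tooly heading -26.8 tilt 0.04 shift mm [-0.1, -0.1, 8.4]
turn deg [0.0, -0.0, 0.0]
```

```bash

python3 -m creep '[0,0,2,0,0,0,0,0,2,0,0,0,0,0,1.5,0,0,0]' >/dev/null; python3 c.py
python3 -m creep '[0,0,1.2,0,0,0]' >/dev/null; python3 c.py
python3 -m creep '[0,0,1,0,0,0]' >/dev/null; python3 c.py
python3 -m creep '[0,0,0.7,0,0,0]' >/dev/null; python3 c.py
```

```text
24.63 z 0.104 F [ 0.4  0.2 -4.4] M [-0.05  0.11  0.01] hy -26.8
24.72 z 0.1026 F [ 0.  -0.6 -4. ] M [-0.09  0.11 -0.  ] hy -26.8
24.8 z 0.1017 F [-1.1  0.1  9.3] M [ 0.02  0.48 -0.02] hy -26.8
24.88 z 0.1017 F [-2.   0.6  7.8] M [-0.02  0.75  0.01] hy -26.8
```

```bash

python3 -m creep '[0,0,0,0,0,0,0,0,0,0,0,0]' >/dev/null; python3 c.py
python3 -m creep '[0,0,0.2,0,0,0,0,0,0.2,0,0,0,0,0,0.2,0,0,0,0,0,0.2,0,0,0,0,0,0.2,0,0,0]' 88 30 >/dev/null; python3 c.py
python3 -m creep '[0,0,0.1,0,0,0,0,0,0.1,0,0,0,0,0,0.1,0,0,0]' >/dev/null; python3 c.py
python3 - <<'E'
from h import *
goto([.5466,.1297,.22],-26.8)
s=snapshot("wrist"); save(s["color"],"w8")
E
```

```text
25.05 z 0.1022 F [-0.4  0.4 -4.9] M [-0.08  0.08 -0.02] hy -26.8
25.47 z 0.1027 F [-0.3  0.4 -0.3] M [-0.07  0.08  0.  ] hy -26.8
25.72 z 0.1027 F [-0.1  0.3  0.1] M [-0.01  0.11  0.  ] hy -26.8
clock 25.72 tcp [0.5503, 0.1302, 0.1027] F [-0.1, 0.3, 0.1] M [-0.01, 0.11, 0.0] q7 -0.45 open 0.881
tooly heading -26.8 tilt 0.51 shift mm [-1.4, -2.3, -117.3]
turn deg [0.4, -0.3, -0.0]
```

View pics/w8.png

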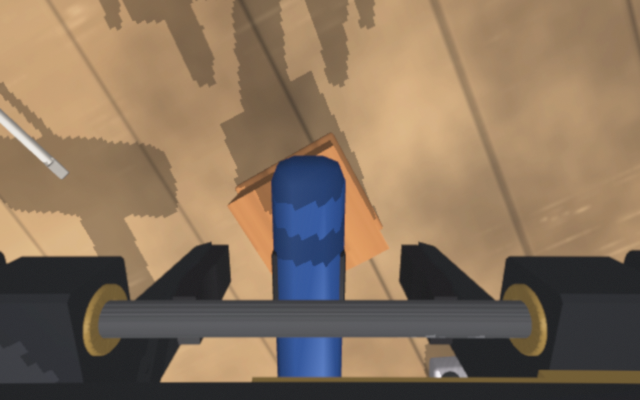

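The key stands upright in the stand and the fingers are clear on both sides of the bar at (308,260). Next I withdraw straight up.

```bash

python3 -m creep '[-0.5,-1,-4,0.4,-0.3,0,-0.5,-0.5,-8,0,0,0,0,0,-15,0,0,0,0,0,-20,0,0,0,0,0,-20,0,0,0]' >/dev/null; python3 c.py
python3 -m creep '[0,0,-20,0,0,0,0,0,-20,0,0,0,0,0,-20,0,0,0,0,0,-15,0,0,0,0,0,-5,0,0,0]' >/dev/null; python3 c.py
python3 - <<'E'
from h import *
goto([.5,.3,.25],-26.8)
s=snapshot("wrist"); save(s["color"],"w9");np.savez("s_w9",**{k:np.array(v) for k,v in s.items()})
s=snapshot("top"); save(s["color"],"t9"); save(crop(s["color"],360,172,100,75,8),"t9f")
s=snapshot("scene"); save(crop(s["color"],320,205,160,120,5),"s9")
E
```

```text
26.18 z 0.1698 F [0.6 0.6 0.8] M [-0.07  0.08 -0.03] hy -26.8
26.6 z 0.26 F [-0.5  0.1 -0. ] M [-0.02  0.04 -0.05] hy -26.9
clock 26.6 tcp [0.5467, 0.1289, 0.26] F [-0.5, 0.1, -0.0] M [-0.02, 0.04, -0.05] q7 -0.53 open 0.996
tooly heading -26.9 tilt 0.26 shift mm [131.5, -119.0, 10.2]
turn deg [-0.2, 0.1, -0.1]
crop origin 310 134 scale 8
crop origin 240 145 scale 5
```

View pics/w9.png

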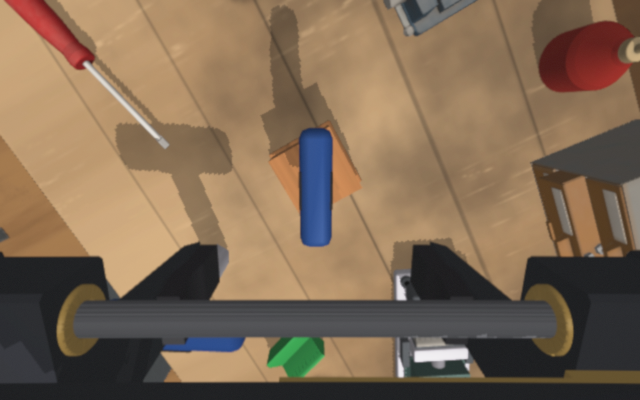

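View pics/s9.png

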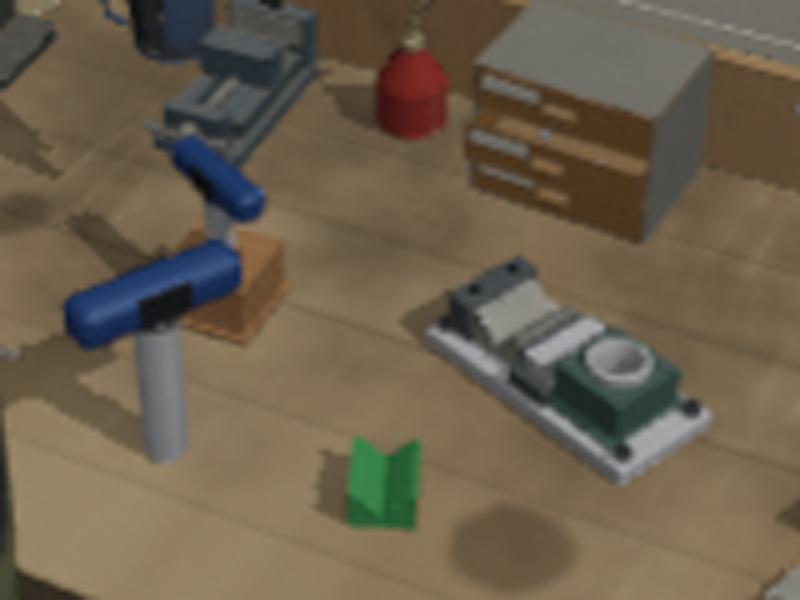

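View pics/t9f.png

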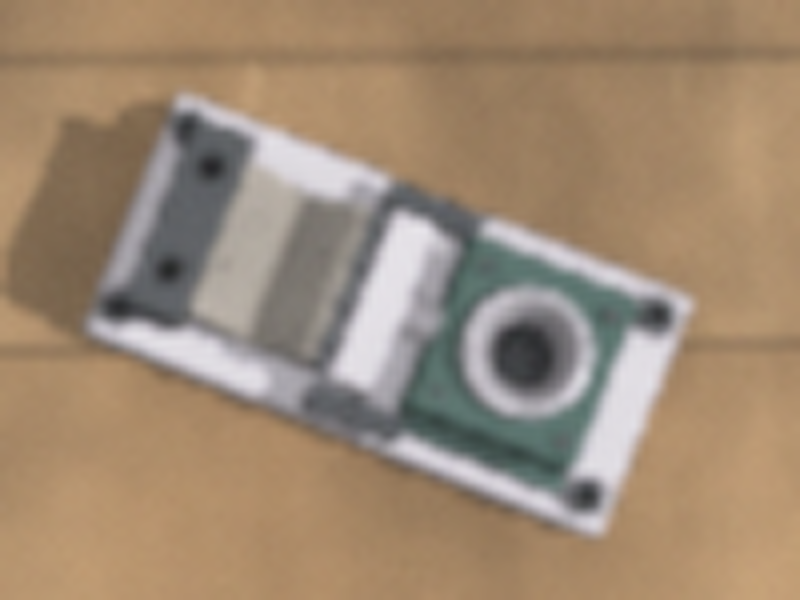

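The key stands upright in its stand, with its bar at (316,187) in the wrist view. The jaw slide has moved up against the block, with no gap showing, and the gripper is clear. Handing in.

```bash
python3 -c "
from plant import finish_job; print(finish_job())"; python3 c.py
```

```text
the job is handed in; nothing more can be done
None
the job is handed in; nothing more can be done
```

I clamped the V-block, put the smaller T-key back in its stand, and handed the job in at about 27 s of the 72 s. `finish_job` gave no verdict, so nothing below has been confirmed by the judge.

- **Insertion:** I pressed with about 11 N and turned the key clockwise. It dropped in within about 8 degrees and went fully home, about 14 mm below the socket face.
- **Clamping:** I turned the tool about 108 degrees clockwise. The moment rose from about 0.25 to 1.5 N m, a climb over the last 6 degrees or so rather than a sharp jump, and I took that as the stop.
- **Withdrawal:** The key stuck at first, at up to about 19 N above its own weight. It came free when I turned it back a little further while lifting, about 14 degrees back in all.
- **Last checks:** The pictures show the key upright in its stand, and the tip reached the floor at the same height as before. The jaw pad is against the block with no visible gap, and the gripper is open and clear. The other tools were never touched.
- **Not certain:** I could not measure the jaw force directly. Because of the back-turn, I cannot rule out that the spindle loosened by a degree or two. No picture shows the jaw moving back.

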